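# Put the stamp back in the graded rack

### The job

One of the three round hand stamps has been left standing on the green mat. Put it away in the graded stamp rack: stand it, foot down, in the hole that matches its diameter and press it past the spring catch until its collar rests fully home on the hole plate, then let go. Be gentle, never pressing on the rack with more than 40 N, and leave the other two stamps, the calculator, the telephone handset and the ink pad where they are.

Things in the scene. Friction and masses are not known exactly. Their poses are not given: they have to be found in the camera images.
- stamp22: hand stamp of 22 mm, about 70 g, round and upright; the three look alike but for thickness; stands on the mat or the tray. Origin: centre of its foot, z up. From the foot: grey shaft 22 mm thick, 0 to 26 mm, foot bevelled by 1.5 mm in radius over 3 mm; black collar 34 mm thick, 26 to 31 mm; wooden handle, also 22 mm thick, 31 to 76 mm: grip it here
- stamp26: hand stamp of 26 mm, about 70 g, round and upright; the three look alike but for thickness; stands on the mat or the tray. Origin: centre of its foot, z up. From the foot: grey shaft 26 mm thick, 0 to 26 mm, foot bevelled by 1.5 mm in radius over 3 mm; black collar 38 mm thick, 26 to 31 mm; wooden handle, also 26 mm thick, 31 to 76 mm: grip it here
- stamp30: hand stamp of 30 mm, about 70 g, round and upright; the three look alike but for thickness; stands on the mat or the tray. Origin: centre of its foot, z up. From the foot: grey shaft 30 mm thick, 0 to 26 mm, foot bevelled by 1.5 mm in radius over 3 mm; black collar 42 mm thick, 26 to 31 mm; wooden handle, also 30 mm thick, 31 to 76 mm: grip it here
- rack: fixed stamp rack: dark wooden frame 66 (x) x 290 (y) x 46 (z) mm round a white plate with a row of five graded holes along y. Origin: centre of the frame's underside, z up. The plate's flat top is 42 mm up. A stamp fully home has its collar on the plate and its foot 16 mm above this origin
- row (a point): on the rack, 42 mm up, where the middle hole would be were the plate centred; axes as the rack. Holes for stamps of 18, 22, 26, 30, 34 mm then lie at y = +92, +46, 0, -46, -92 mm. But the plate is clamped off-centre: the whole row is shifted along y by up to 15 mm either way, not shown by any pose (only by the gaps at the frame's ends)
- catch (a point): on the rack, 29 mm up, on the nominal row: height of the spring catches. Holes are 1 mm wider than their stamps and 30 mm deep; in each, 13 mm down on the +x side, a spring roller stands 1.5 mm into the hole. A shaft takes about 3 to 6 N of push past it and on down; a stamp just dropped stops on it
- mat: fixed green stamping mat, 90 x 90 x 8 mm, origin at the centre of its underside; the stamp to put away stands on it within 18 mm of its centre in x and y
- tray: fixed grey tray slab, 60 x 140 x 8 mm, origin at the centre of its underside; the two stamps to leave alone stand on it
- calculator: black pocket calculator lying on the desk, 120 x 85 x 16 mm, origin at the centre of its underside; a bystander
- handset: black cordless telephone handset lying on the desk, 150 x 48 x 24 mm, origin at the centre of its underside; a bystander
- inkpad: red tin ink pad with a blue pad, 75 x 110 x 15 mm, origin at the centre of its underside; a bystander
There are look-alikes about, which are no part of the job. Of the things that look like the mat, take the one that is farthest from the robot's base at the start.

How it is judged (in metres and radians):
On the way:
1. a stamp has been lifted clear of the mat (height (world z) of any of stamp22, stamp26, stamp30 above 0.035 m), for 0.1 s.
At the end, for the whole second after the job is handed in: The mat's stamp is upright (4 degrees), at rest in the hole of its diameter (6 mm across, 19 mm along the row from nominal), foot 13 to 18 mm above the rack's origin; no stamp within 50 mm of the mat's centre; the other two upright, within 20 mm of their starts (((z of stamp22 in the frame of rack between 0.013 and 0.018 m and y of stamp22 in the frame of rack between 0.027 and 0.065 m and x of stamp22 in the frame of rack between -0.006 and 0.006 m and angle between stamp22's own z axis and vertical below 0.07 rad and linear speed of stamp22 below 0.02 m/s and distance of each of stamp26, stamp30 from where it was at the start of the episode below 0.02 m and angle between each of stamp26, stamp30's own z axis and vertical below 0.1 rad and horizontal distance between each of stamp22, stamp26, stamp30 and mat above 0.05 m) or (z of stamp26 in the frame of rack between 0.013 and 0.018 m and y of stamp26 in the frame of rack between -0.019 and 0.019 m and x of stamp26 in the frame of rack between -0.006 and 0.006 m and angle between stamp26's own z axis and vertical below 0.07 rad and linear speed of stamp26 below 0.02 m/s and distance of each of stamp22, stamp30 from where it was at the start of the episode below 0.02 m and angle between each of stamp22, stamp30's own z axis and vertical below 0.1 rad and horizontal distance between each of stamp22, stamp26, stamp30 and mat above 0.05 m) or (z of stamp30 in the frame of rack between 0.013 and 0.018 m and y of stamp30 in the frame of rack between -0.065 and -0.027 m and x of stamp30 in the frame of rack between -0.006 and 0.006 m and angle between stamp30's own z axis and vertical below 0.07 rad and linear speed of stamp30 below 0.02 m/s and distance of each of stamp22, stamp26 from where it was at the start of the episode below 0.02 m and angle between each of stamp22, stamp26's own z axis and vertical below 0.1 rad and horizontal distance between each of stamp22, stamp26, stamp30 and mat above 0.05 m))); the robot touches nothing.
It fails at once if a stamp is pressed on the rack with more than 40 N (contact force between any of stamp22, stamp26, stamp30 and rack above 40 N).
It fails at once if the robot presses on the rack with more than 40 N (contact force between any of the fingers, the arm and rack above 40 N).
It fails at once if the calculator, handset or ink pad is moved more than 30 mm (distance of any of calculator, handset, inkpad from where it was at the start of the episode above 0.03 m).
It also fails if it takes over 72 s, if anything falls off the work surface, if the arm or the gripper's body presses on something with over 40 N, if the wrist force passes 120 N, or if a joint passes its speed limit or range.

### The arm

A 6-joint arm with a two-finger parallel gripper is mounted at the origin on the work surface. World frame = base frame: x ahead of the robot, y to its left, z up, the work surface at z = 0. Lengths are in m, angles in degrees, forces in N, time in s.
With the tool pointing down it reaches from about 0.4 to 0.825 m from the base axis. Payload 7 kg.
Tool frame: the origin (TCP) lies at the very end of the fingers, on their centre line; the grasp point (between the pads) lies 19 mm behind it; y points along the fingers, x is the direction in which the jaws open and shut, and the axes are right-handed (so a half turn about y gives the same grasp; the last joint's range is limited). The gripper opens to 88 mm and grips with 3 to 60 N. Pads are 19 mm wide; open, the fingers measure 130 mm over their backs; the gripper's body (78 mm by 193 mm) begins 47 mm behind the grasp point.
Start: joints at [88.7, 20.546, 0.682, 0, -70.136, -16.507], TCP at [0.206, 0.643, 0.2] pointing down, gripper open.
Joint ranges: [-176.03, 176.03], [-82.01, 121.73], [-58.28, 71.71], [-173.87, 95.51], [-174.79, -0.11], [-173.66, 173.66]. Speed limits (degrees/s): [136.94, 136.94, 172.46, 180, 180, 180].

### API

Orientations are given as [roll, pitch, yaw] about the fixed x, y, z axes, in that order (R = Rz(yaw) Ry(pitch) Rx(roll)).
In Python, from plant import ctrl gives the robot as it stands.
- The arm moves only by the shell command python3 -m crank 'ROWS'. ROWS is JSON, a list that holds one entry, the list of rows, each a list of 5 numbers: the closure, from -1 (fully open) to 1 (shut), then the shift along the tool's x, y, z in mm, then the turn about the tool's y in rad. In form: [[[claw, x, y, z, turn], ...]]. A call has 1 to 12 rows; each row is the pose to reach, as a shift and turn from the pose commanded when the call began, along the tool's axes at that moment; what a row does not reach only later rows make up. A row lasts 1/8 s, in which the tool goes at most 62.5 mm and 10.7 degrees, less where a joint would pass 70% of its speed; a pose out of reach is approached as far as the arm can. A call with a gripper value outside its range is refused whole. The fingers move at their own pace and stop on an object; the grip force is fixed at half the most. Time passes only in rows, so rows that repeat a pose let the fingers close. It gives the time, the measured TCP pose, the force and the opening at its end, in the units of the state.
- ctrl.get_obs(): the state, without advancing time (a new reading comes with each control period).
- ctrl.snapshot(name): name is "scene" or "top" or "wrist"; returns the picture (420x560x3 uint8, red, green, blue); there is no depth.
- ctrl.camera_model(name): a dict with "fx", "fy", "cx", "cy" (pixels), "origin" and "orientation" of the camera in the world; the wrist camera has in their place "hand_eye" (4x4, takes a point from camera to tool coordinates, whose origin is the TCP and whose axes are the tool frame's). Camera axes: x right, y down, z forward; pixel columns grow to the right and rows downward; lengths in m; the calibration is good to about 2 mm. The wrist camera is an equidistant fisheye: a pixel r from the principal point sees the ray r / f radians off the axis. A picture is of the moment at which its call begins: read the wrist's pose just before it. camera_model takes no time and is no camera call.
- ctrl.close_job(): hands the job in, once; it reports no verdict.
Trained networks look in the newest picture that a camera, given by its name, has taken for a name from the list of things; names that differ only in an ending like _2 or _b are one class to them, and where a whole thing is asked for, a point or a joint stands for the part that bears it (a point fixed in the world has none). Each returns a list of dicts, best first, with "confidence" (0 to 1); they miss things now and then, are a little off and sometimes report something else, mostly with a low value. They report only what shows in the picture. A call takes as long as a camera call. They do not tell look-alikes from the thing itself.
- ctrl.find_in(camera, name): "extent" ([left, top, width, height] in pixels, round what is visible of it).
The state is a dict: "clock": time; "joint_pos": joint angles; "qvel": joint speeds; "tau": joint torques, N m; "tool_pos": TCP position; "orientation": TCP orientation; "force": force on the tool from outside, world axes, zero at the start; "moment": the same for the moment, N m; "opening": finger opening in m.
Only numpy, scipy, OpenCV 4.12 (cv2) and the standard library are available. Lean on these libraries where they do the work, as an engineer would, in place of code of your own. Each camera call takes 0.05 s, during which the arm holds its last target.

## Working session

There is one attempt and no reset: what is moved stays moved. The work goes in short steps, Python scripts to look and compute and a shell command to move; the robot and the scene stay as the last step left them, time stands still between calls to the robot, and variables do not carry over. Pictures are saved under pics/ and viewed, and the job is handed in when it is done.

```bash
mkdir -p pics; ls; python3 - <<'E'
from plant import ctrl
import cv2,json
print(ctrl.get_obs())
for n in ["scene","top","wrist"]:
    im=ctrl.snapshot(n); cv2.imwrite(f"pics/{n}0.png",im[:,:,::-1]); print(n,ctrl.camera_model(n))
E
```

```text
pics
{'clock': 0.0, 'joint_pos': array([ 8.87010235e+01,  2.05906328e+01,  6.34381623e-01, -2.10458688e-02,
       -7.01351274e+01, -1.65067614e+01]), 'qvel': array([ 0.00398138, -0.07283897, -0.07815849, -0.05939658,  0.03718637,
        0.0240228 ]), 'tau': array([-4.82042105e-04, -5.82721674e+01,  2.93047446e+01,  6.99722752e+00,
        6.70033711e-03, -1.58403782e-04]), 'tool_pos': array([0.2062707 , 0.64215838, 0.19933348]), 'orientation': array([-8.99930033e+01, -9.32343225e-02, -1.07812911e+02]), 'force': array([ 0.1286886 , -0.19006506,  0.13674978]), 'moment': array([-0.02389486, -0.04157995, -0.00349041]), 'opening': 0.08748534077862674}
scene {'fx': 427.5808838583449, 'fy': 427.5808838583449, 'cx': 273.7817846425311, 'cy': 208.5586692673826, 'origin': array([1.01258571, 0.59056129, 0.77353948]), 'orientation': array([-133.18799059,   -0.44402027,  143.27604266])}
top {'fx': 418.8037890592948, 'fy': 418.8037890592948, 'cx': 274.4437796211285, 'cy': 212.89694121639474, 'origin': array([ 0.4788275 , -0.02151315,  1.29981515]), 'orientation': array([-177.07220447,    0.23749093,  -89.19207074])}
wrist {'fx': 325.19226210127806, 'fy': 325.19226210127806, 'cx': 279.1675985986601, 'cy': 217.11253640671245, 'hand_eye': array([[ 9.99999577e-01,  7.79495894e-04,  4.88828917e-04,
        -5.25125069e-04],
       [-2.57022287e-04, -2.73474444e-01,  9.61879235e-01,
        -1.85419557e-01],
       [ 8.83463130e-04, -9.61878953e-01, -2.73474127e-01,
         7.26789967e-02],
       [ 0.00000000e+00,  0.00000000e+00,  0.00000000e+00,
         1.00000000e+00]])}
```

View pics/top0.png

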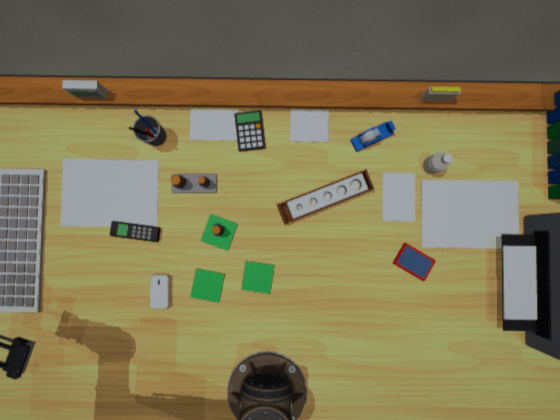

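View pics/scene0.png

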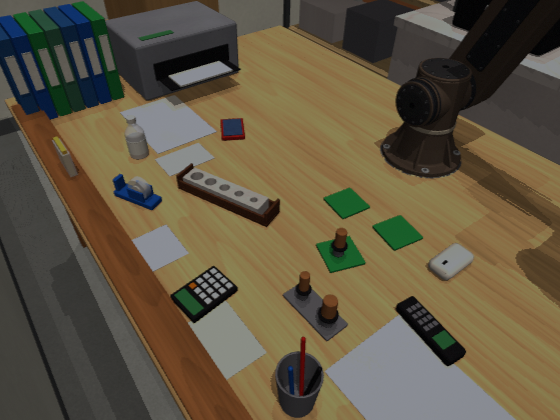

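View pics/wrist0.png

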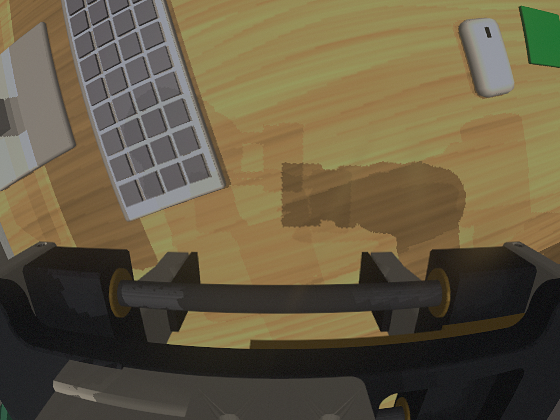

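The top view shows the mat stamp at about (218,231), tray stamps at (178,182) and (203,182), and the rack centred near (326,197). I'll zoom in next.

```bash
cat > h.py <<'E'
from plant import ctrl
import cv2,numpy as np
from scipy.spatial.transform import Rotation as R
def cam(n):
    m=ctrl.camera_model(n); return m,R.from_euler('xyz',m['orientation'],degrees=True).as_matrix(),np.array(m['origin'])
def ray(n,u,v):
    m,r,o=cam(n); return o,r@np.array([(u-m['cx'])/m['fx'],(v-m['cy'])/m['fy'],1])
def bp(n,u,v,z):
    o,d=ray(n,u,v); return o+d*(z-o[2])/d[2]
def pj(n,P):
    m,r,o=cam(n); c=(np.atleast_2d(P)-o)@r; return np.c_[m['fx']*c[:,0]/c[:,2]+m['cx'],m['fy']*c[:,1]/c[:,2]+m['cy']]
def toolpose():
    o=ctrl.get_obs(); return np.array(o['tool_pos']),R.from_euler('xyz',o['orientation'],degrees=True).as_matrix()
def wray(u,v,tp=None):
    t,r=tp or toolpose(); m=ctrl.camera_model('wrist'); H=np.array(m['hand_eye'])
    a=np.array([(u-m['cx'])/m['fx'],(v-m['cy'])/m['fy']]); th=np.linalg.norm(a); d=np.r_[a/th*np.sin(th),np.cos(th)]
    return t+r@H[:3,3], r@H[:3,:3]@d
def wbp(u,v,z,tp=None):
    o,d=wray(u,v,tp); return o+d*(z-o[2])/d[2]
def wpj(P,tp=None):
    t,r=tp or toolpose(); m=ctrl.camera_model('wrist'); H=np.array(m['hand_eye'])
    q=(np.atleast_2d(P)-t)@r; c=(q-H[:3,3])@H[:3,:3]; rho=np.linalg.norm(c[:,:2],axis=1); th=np.arctan2(rho,c[:,2])
    return np.c_[m['fx']*c[:,0]/rho*th+m['cx'],m['fy']*c[:,1]/rho*th+m['cy']]
E
python3 - <<'E'
import cv2
t=cv2.imread('pics/top0.png');s=cv2.imread('pics/scene0.png')
cv2.imwrite('pics/c1.png',cv2.resize(t[160:255,160:260],None,fx=6,fy=6,interpolation=2)[:570])
cv2.imwrite('pics/c2.png',cv2.resize(t[165:230,270:380],None,fx=7,fy=7,interpolation=2))
cv2.imwrite('pics/c3.png',cv2.resize(s[220:340,275:375],None,fx=5,fy=5,interpolation=2))
cv2.imwrite('pics/c4.png',cv2.resize(s[155:230,165:290],None,fx=6,fy=6,interpolation=2))
E
```

```text
(no output)
```

View pics/c1.png

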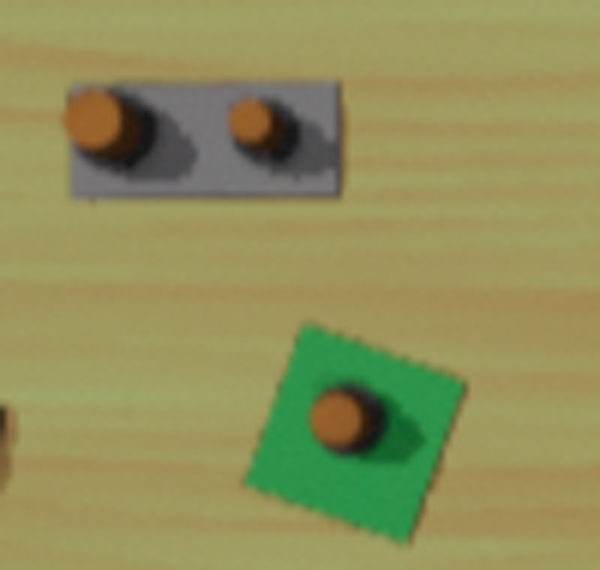

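View pics/c2.png

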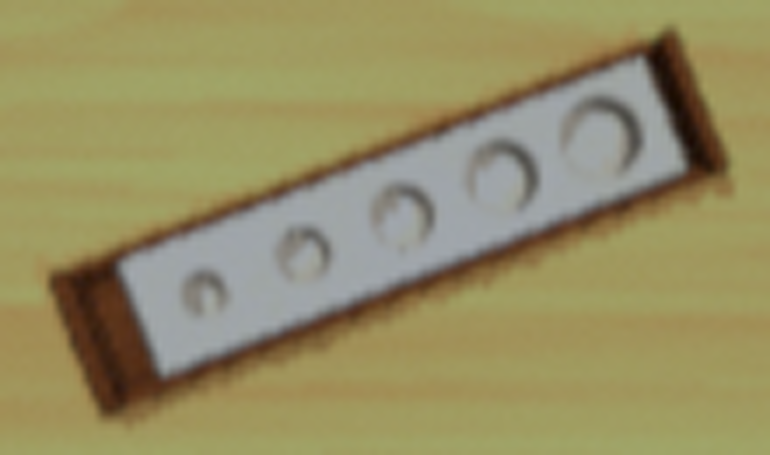

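View pics/c3.png

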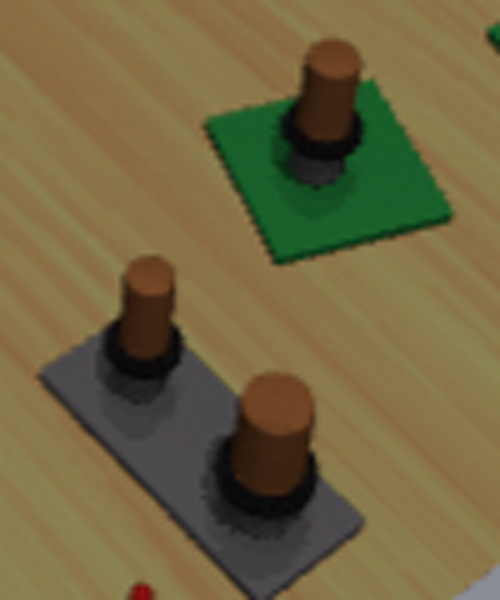

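View pics/c4.png

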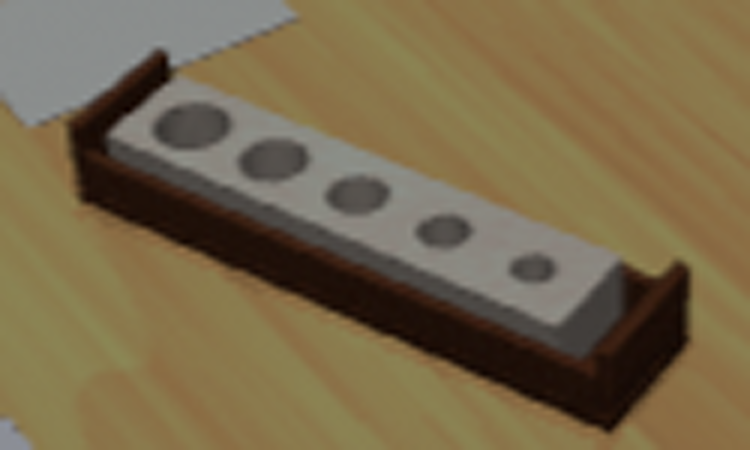

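```bash
python3 - <<'E'
from h import *
# holes 18..34 top
T=[(203,294),(303,254),(402,217),(501,177),(601,137)]
S=[(532,268),(443,231),(358,195),(274,159),(192,126)]
for a,b in zip(T,S):
    print(bp('top',270+(a[0]-3)/7,165+(a[1]-3)/7,.042),bp('scene',165+(b[0]-2.5)/6,155+(b[1]-2.5)/6,.042))
print('stamp top', bp('top',160+(339-2.5)/6,160+(420-2.5)/6,.084), bp('scene',275+(333-2)/5,220+(58-2)/5,.084))
print('tray', bp('top',160+(95-2.5)/6,160+(120-2.5)/6,.084),bp('top',160+(251-2.5)/6,160+(121-2.5)/6,.084))
print('matcorners',[bp('top',160+(a-2.5)/6,160+(b-2.5)/6,.008)[:2].round(4) for a,b in [(308,323),(467,381),(409,543),(246,484)]])
# rack outer corners top z=.046
C=[(53,273),(670,30),(727,170),(108,414)]
P=np.array([bp('top',270+(a-3)/7,165+(b-3)/7,.046) for a,b in C]);print(P, P.mean(0))
# plate corners z .042
C=[(120,263),(645,55),(690,167),(160,380)]
P=np.array([bp('top',270+(a-3)/7,165+(b-3)/7,.042) for a,b in C]);print(P, P.mean(0))
E
```

```text
[ 0.56314224 -0.08771568  0.042     ] [ 0.56356595 -0.08966857  0.042     ]
[ 0.58097485 -0.13051761  0.042     ] [ 0.58098081 -0.13213208  0.042     ]
[ 0.59752605 -0.17294715  0.042     ] [ 0.59788815 -0.17432208  0.042     ]
[ 0.61539092 -0.21541192  0.042     ] [ 0.61496385 -0.21756669  0.042     ]
[ 0.63328163 -0.25835458  0.042     ] [ 0.63291636 -0.25974553  0.042     ]
stamp top [0.4900867  0.15310393 0.084     ] [0.49174587 0.1532695  0.084     ]
tray [0.63436223 0.27507298 0.084     ] [0.63490346 0.19905019 0.084     ]
matcorners [array([0.5405, 0.1811]), array([0.5118, 0.0986]), array([0.4283, 0.1268]), array([0.4573, 0.2111])]
[[ 0.57100663 -0.02311665  0.046     ]
 [ 0.67944675 -0.28706133  0.046     ]
 [ 0.61929642 -0.31167857  0.046     ]
 [ 0.51089212 -0.04746653  0.046     ]] [ 0.59516048 -0.16733077  0.046     ]
[[ 0.57600968 -0.05187765  0.042     ]
 [ 0.66908451 -0.27716771  0.042     ]
 [ 0.62082444 -0.29669008  0.042     ]
 [ 0.52589905 -0.06967776  0.042     ]] [ 0.59795442 -0.1738533   0.042     ]
```

```bash
cat >> h.py <<'E'
def shift(P):
    t,r=toolpose(); return ((np.array(P)-t)@r*1000).round(1)
E
python3 - <<'E'
from h import *
print(shift([.4908,.153,.2]),toolpose())
E
```

```text
[3.788e+02 1.000e-01 4.205e+02] (array([0.20635324, 0.64227275, 0.19953577]), array([[-3.05931841e-01, -2.42732661e-04,  9.52053386e-01],
       [-9.52052602e-01, -1.23060982e-03, -3.05931902e-01],
       [ 1.24586591e-03, -9.99999213e-01,  1.45388467e-04]]))
```

```bash
python3 -m crank '[[[-1,40,0,44,0],[-1,80,0,88,0],[-1,120,0,132,0],[-1,160,0,176,0],[-1,200,0,220,0],[-1,240,0,264,0],[-1,280,0,308,0],[-1,320,0,352,0],[-1,360,0,396,0],[-1,378,0,420,0],[-1,378,0,420,0],[-1,378,0,420,0]]]'
python3 - <<'E'
from h import *
tp=toolpose(); im=ctrl.snapshot('wrist'); cv2.imwrite('pics/w1.png',im[:,:,::-1])
print(tp, ctrl.get_obs()['clock'])
for z in (.008,.034,.039,.084): print(z,wpj([.4908,.153,z],tp))
E
```

```text
clock: 1.65
tool_pos: [0.4905, 0.1543, 0.2001]
orientation: [-90.0, -0.0, -107.8]
force: [-0.5, 0.3, -0.3]
opening: 0.0878
(array([0.49051475, 0.15434307, 0.20009329]), array([[-3.06398713e-01, -3.23106241e-04,  9.51903212e-01],
       [-9.51903260e-01, -1.27209334e-05, -3.06398733e-01],
       [ 1.11108440e-04, -9.99999948e-01, -3.03668207e-04]])) 1.7
0.008 [[280.46879585 188.26763642]]
0.034 [[280.56946195 192.68592466]]
0.039 [[280.59045279 193.60855973]]
0.084 [[280.80852888 203.22139293]]
```

View pics/w1.png

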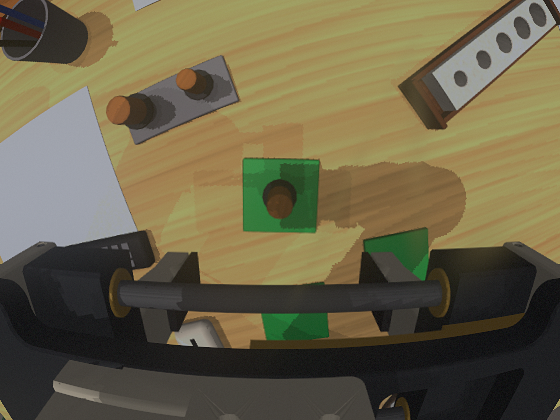

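The wrist view shows the stamp's top at about (279,206) and its collar near (280,192). I'll measure it precisely.

```bash
python3 - <<'E'
from h import *
im=cv2.imread('pics/w1.png')
cv2.imwrite('pics/w1c.png',cv2.resize(im[150:240,230:330],None,fx=6,fy=6,interpolation=2))
cv2.imwrite('pics/w1d.png',cv2.resize(im[50:150,95:245],None,fx=5,fy=5,interpolation=2))
E
```

```text
(no output)
```

View pics/w1c.png

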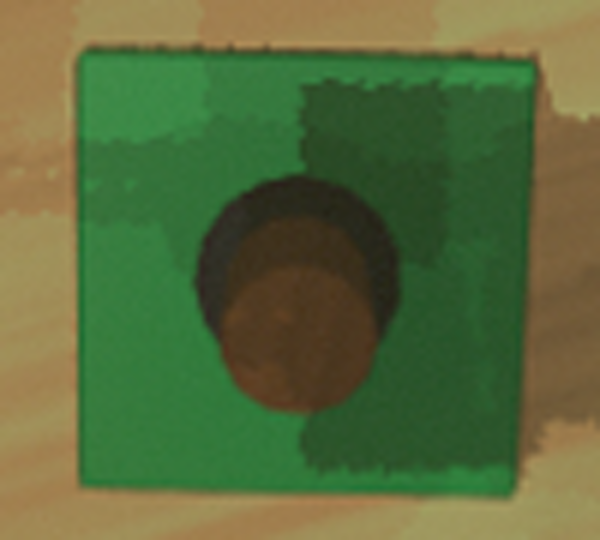

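View pics/w1d.png

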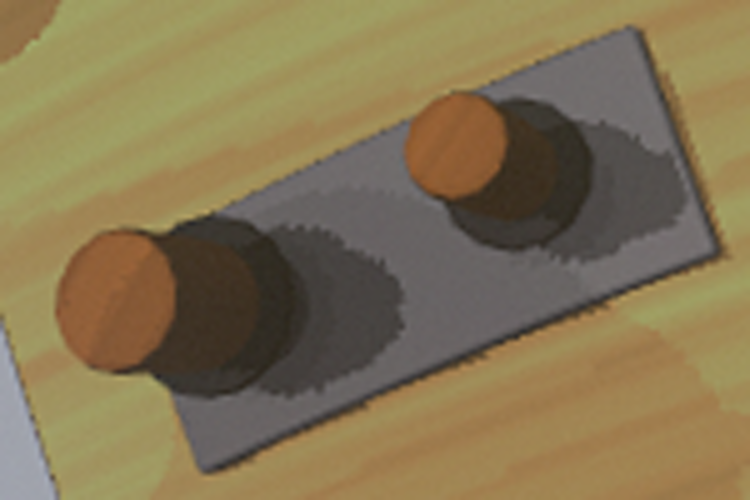

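```bash
python3 - <<'E'
from h import *
tp=toolpose()
f=lambda a,b:(230+(a-2.5)/6,150+(b-2.5)/6)
L=wbp(*f(220,338),.084,tp);Rr=wbp(*f(378,338),.084,tp);T=wbp(*f(298,262),.084,tp);B=wbp(*f(298,413),.084,tp)
print('top',(L+Rr)/2,(T+B)/2,np.linalg.norm(L-Rr),np.linalg.norm(T-B))
L=wbp(*f(195,277),.039,tp);Rr=wbp(*f(401,277),.039,tp)
print('collar',(L+Rr)/2,np.linalg.norm(L-Rr)); 
g=lambda a,b:(95+(a-2)/5,50+(b-2)/5)
for c,r in(((116,300),70),((456,146),53)):
  # min/max vertical
  A=wbp(*g(c[0],c[1]-r),.084,tp);Bq=wbp(*g(c[0],c[1]+r),.084,tp);print('tray',(A+Bq)/2,np.linalg.norm(A-Bq))
# rack holes from w1
E
```

```text
top [0.48854496 0.15541944 0.084     ] [0.48855296 0.15558457 0.084     ] 0.02516521706262327 0.02478013501419972
collar [0.48885539 0.1554593  0.039     ] 0.03742947976818602
tray [0.63234718 0.27768528 0.084     ] 0.028358733597436476
tray [0.63265569 0.20120161 0.084     ] 0.020683200061967694
```

```bash
python3 -m crank '[[[-1,0,40,-1.5,0],[-1,0,80,-1.5,0],[-1,0,110,-1.5,0],[-1,0,130,-1.5,0],[-1,0,145,-1.5,0],[-1,0,151,-1.5,0],[-1,0,151,-1.5,0],[-1,0,151,-1.5,0]]]'
python3 - <<'E'
from h import *
tp=toolpose(); im=ctrl.snapshot('wrist'); cv2.imwrite('pics/w2.png',im[:,:,::-1])
print(tp[0], wpj([[.4887,.1554,.084],[.4887,.1554,.039],[*tp[0][:2],.068]],tp))
E
```

```text
clock: 2.7
tool_pos: [0.4897, 0.1551, 0.05]
orientation: [-90.0, 0.1, -107.8]
force: [0.2, 0.2, -0.2]
opening: 0.0877
[0.48974786 0.15513308 0.05001237] [[280.0525667  274.38135153]
 [279.92645416 243.85734499]
 [279.88702195 260.1888369 ]]
```

View pics/w2.png

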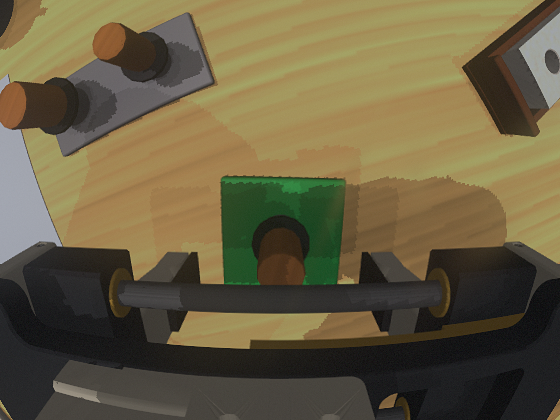

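The stamp (handle near x=281) is centred between the fingers. I'll close on it now.

```bash
python3 -m crank '[[[1,0,0,0,0],[1,0,0,0,0],[1,0,0,0,0],[1,0,0,0,0],[1,0,0,0,0],[1,0,0,0,0],[1,0,0,0,0],[1,0,0,0,0]]]' && python3 -m crank '[[[1,0,-20,0,0],[1,0,-50,0,0],[1,0,-80,0,0],[1,0,-80,0,0],[1,0,-80,0,0]]]'
python3 - <<'E'
from h import *
tp=toolpose(); im=ctrl.snapshot('wrist'); cv2.imwrite('pics/w3.png',im[:,:,::-1])
im=ctrl.snapshot('scene'); cv2.imwrite('pics/s3.png',im[:,:,::-1])
print(tp[0], ctrl.get_obs())
# row to hole
print(shift([.598,-.1735,.13]))
E
```

```text
clock: 3.75
tool_pos: [0.4893, 0.1548, 0.0493]
orientation: [-90.0, -0.0, -107.8]
force: [-0.1, 0.9, 0.5]
opening: 0.0247
clock: 4.38
tool_pos: [0.4888, 0.1546, 0.1287]
orientation: [-90.0, -0.0, -107.8]
force: [-0.5, -0.6, -1.2]
opening: 0.0247
[0.48878622 0.15455582 0.12872848] {'clock': 4.475, 'joint_pos': array([ 3.95015055e+01,  8.85281319e+00, -2.53551749e+01, -2.06226862e-02,
       -5.58977590e+01,  3.26939650e+01]), 'qvel': array([-0.07972364,  0.34012259,  0.1976012 ,  0.00839927, -0.15035615,
       -0.03410347]), 'tau': array([ 3.66535212e-03, -3.94451344e+01,  2.63470423e+01,  6.27457380e+00,
        7.95570714e-02,  1.02822132e-04]), 'tool_pos': array([0.48859308, 0.15437096, 0.12820041]), 'orientation': array([-9.00714734e+01, -7.97824790e-02, -1.07816058e+02]), 'force': array([ 0.99030859, -0.40137301, -1.4376094 ]), 'moment': array([-0.02490531,  0.0474627 , -0.01819684]), 'opening': 0.024692869133391582}
[278.7  -1.7 204.5]
```

View pics/w3.png

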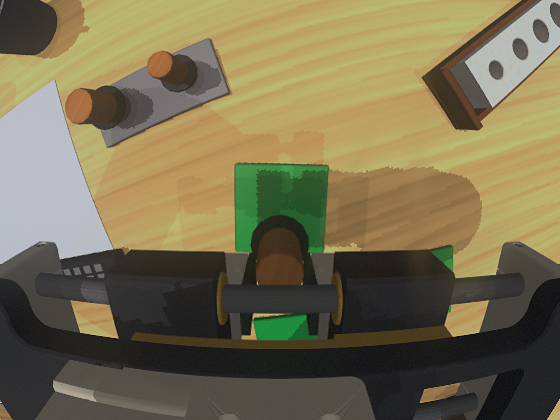

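View pics/s3.png

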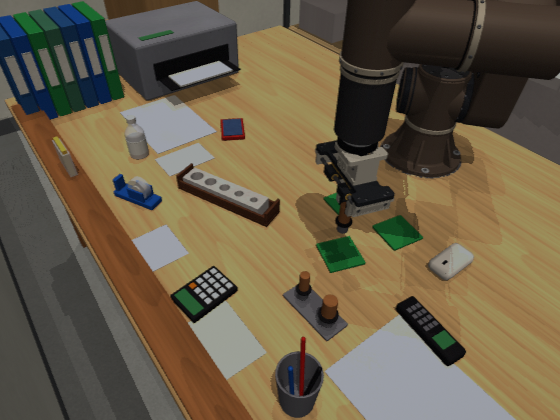

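```bash
python3 -m crank '[[[1,40,0,20,0],[1,80,0,40,0],[1,120,0,60,0],[1,160,0,80,0],[1,200,0,100,0],[1,240,0,120,0],[1,270,0,138,0],[1,279,0,144,0],[1,279,0,144,0],[1,279,0,144,0],[1,279,0,144,0]]]'
python3 - <<'E'
from h import *
tp=toolpose(); im=ctrl.snapshot('wrist'); cv2.imwrite('pics/w4.png',im[:,:,::-1])
np.savez('tp4.npz',t=tp[0],r=tp[1])
cv2.imwrite('pics/w4c.png',cv2.resize(im[60:230,150:400,::-1],None,fx=3.2,fy=3.2,interpolation=2))
print(tp[0],wpj([.598,-.1735,.042],tp))
E
```

```text
clock: 5.85
tool_pos: [0.541, -0.154, 0.1294]
orientation: [-90.0, 0.0, -107.7]
force: [-0.0, -0.7, -0.1]
opening: 0.0248
[ 0.54101435 -0.15395453  0.12935547] [[281.23077112 141.87407504]]
```

View pics/w4.png

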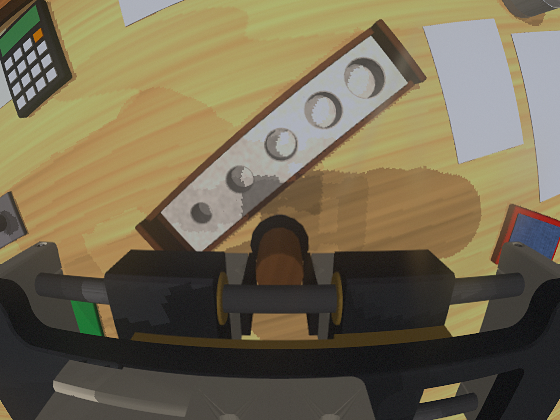

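View pics/w4c.png

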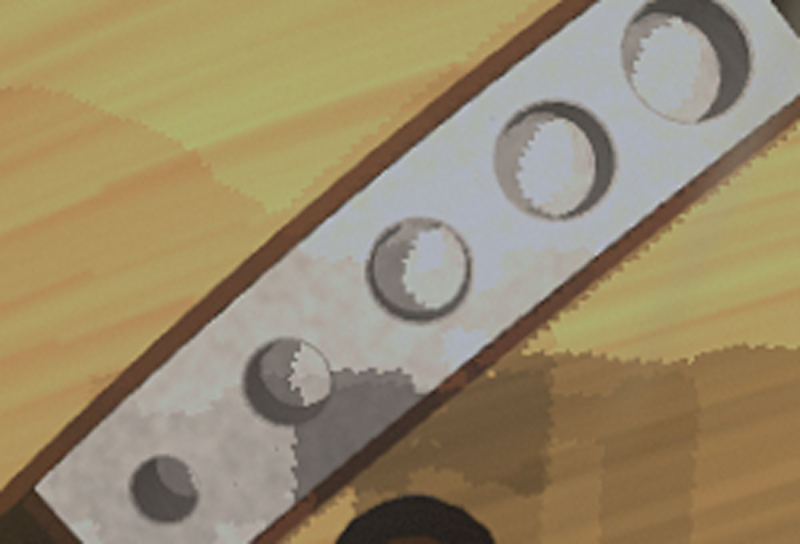

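```bash
python3 - <<'E'
from h import *
z=np.load('tp4.npz');tp=(z['t'],z['r'])
f=lambda a,b:(150+(a-1.1)/3.2,60+(b-1.1)/3.2)
H=[(165,489,35),(288,381,44),(418,270,53),(555,160,61),(687,59,65)]
for a,b,r in H:
    c=wbp(*f(a,b),.042,tp); l=wbp(*f(a-r,b),.042,tp); q=wbp(*f(a+r,b),.042,tp)
    print(c, np.linalg.norm(l-q))
im=cv2.imread('pics/w4.png'); cv2.imwrite('pics/w4d.png',cv2.resize(im[200:320,215:345],None,fx=5,fy=5,interpolation=2))
E
```

```text
[ 0.56154184 -0.08762738  0.042     ] 0.020138141724879245
[ 0.57910848 -0.13035782  0.042     ] 0.023660604729504646
[ 0.59651108 -0.17219672  0.042     ] 0.027613743893193918
[ 0.61373718 -0.21496724  0.042     ] 0.032056203369972794
[ 0.6306048  -0.25732687  0.042     ] 0.035903869733391616
```

View pics/w4d.png

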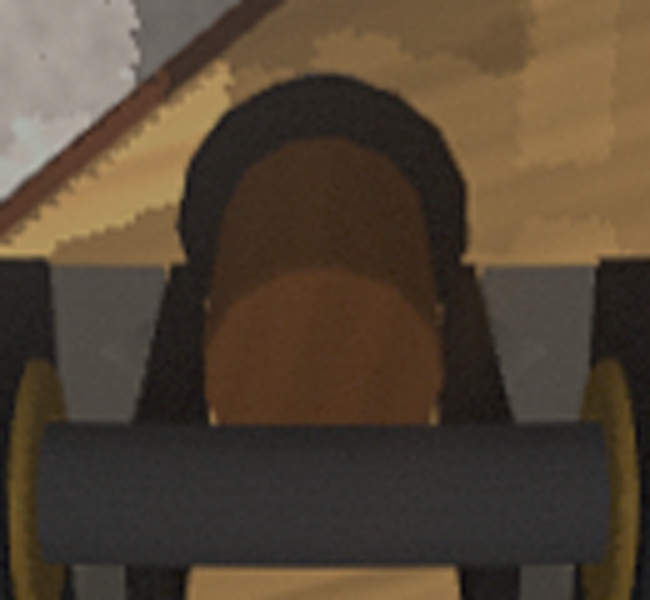

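```bash
python3 - <<'E'
from h import *
I=(np.zeros(3),np.eye(3))
f=lambda a,b:(215+(a-2)/5,200+(b-2)/5)
a=np.linspace(0,2*np.pi,721)
def ring(r,y,xo,zo): return wpj(np.c_[xo+r*np.cos(a),0*a+y,zo+r*np.sin(a)],I)
print('meas collar L,R,T',f(180,210)[0],f(468,210)[0],f(325,74)[1],' top disc T,L,R',f(325,265)[1],f(205,350)[0],f(443,350)[0],'handle base arc T',f(322,137)[1])
for zo in(-.002,-.001,0,.001,.002):
    c=np.r_[ring(.019,.0105,0,zo),ring(.019,.0155,0,zo)]; t=ring(.013,-.0345,0,zo); b=ring(.013,.0105,0,zo)
    print(zo,c[:,0].min(),c[:,0].max(),c[:,1].min(),'|',t[:,1].min(),t[:,0].min(),t[:,0].max(),b[:,1].min())
E
```

```text
meas collar L,R,T 250.6 308.2 214.4  top disc T,L,R 252.6 255.6 303.2 handle base arc T 227.0
-0.002 250.3633521526316 309.23955765887297 214.94622078982067 | 253.2012365576284 254.77799220183755 305.1916135873603 226.21686839041212
-0.001 250.320043815574 309.2874919232364 213.44121908132365 | 251.35062149085272 254.72382595895883 305.2528780843195 224.70451921414522
0 250.27698593434386 309.3351726515321 211.93241668344496 | 249.49149878308182 254.66988060933394 305.31392201878776 223.18780074084395
0.001 250.2341833363232 309.3825947371519 210.4198643849227 | 247.6239319942564 254.6161645269341 305.3747363632018 221.66676028032083
0.002 250.19164085753576 309.4298050441718 208.90361387622505 | 245.7479874908104 254.56268616370943 305.43531200244666 220.14144616878525
```

```bash
python3 - <<'E'
from h import *
for i in range(3): print(shift([.597,-.173,.0915]))
E
```

```text
[ 1.1 37.9 59. ]
[ 1.1 37.9 59. ]
[ 1.1 37.9 59. ]
```

```bash
python3 -m crank '[[[1,1,0,30,0],[1,1,0,50,0],[1,1,0,59,0],[1,1,15,59,0],[1,1,30,59,0],[1,1,37,59,0],[1,1,37,59,0],[1,1,37,59,0],[1,1,37,59,0]]]'
python3 - <<'E'
from h import *
tp=toolpose(); im=ctrl.snapshot('wrist'); cv2.imwrite('pics/w5.png',im[:,:,::-1])
np.savez('tp5.npz',t=tp[0],r=tp[1])
cv2.imwrite('pics/w5c.png',cv2.resize(im[120:320,200:440,::-1],None,fx=3,fy=3,interpolation=2))
s=ctrl.snapshot('scene');cv2.imwrite('pics/s5.png',s[:,:,::-1])
cv2.imwrite('pics/s5c.png',cv2.resize(s[140:230,165:290,::-1],None,fx=6,fy=6,interpolation=2))
print(tp)
E
```

```text
clock: 7.02
tool_pos: [0.5973, -0.1739, 0.0928]
orientation: [-89.9, 0.0, -107.8]
force: [0.7, -0.4, -0.5]
opening: 0.0248
(array([ 0.5972766 , -0.17390318,  0.0928096 ]), array([[-3.05770971e-01,  9.76219243e-04,  9.52104595e-01],
       [-9.52105058e-01, -3.08912552e-05, -3.05771088e-01],
       [-2.69087913e-04, -9.99999523e-01,  9.38908928e-04]]))
```

View pics/w5c.png

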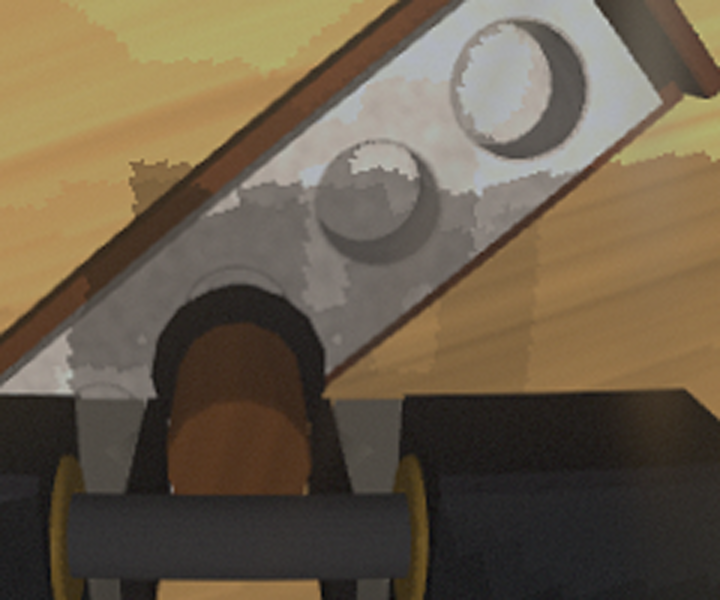

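View pics/s5c.png

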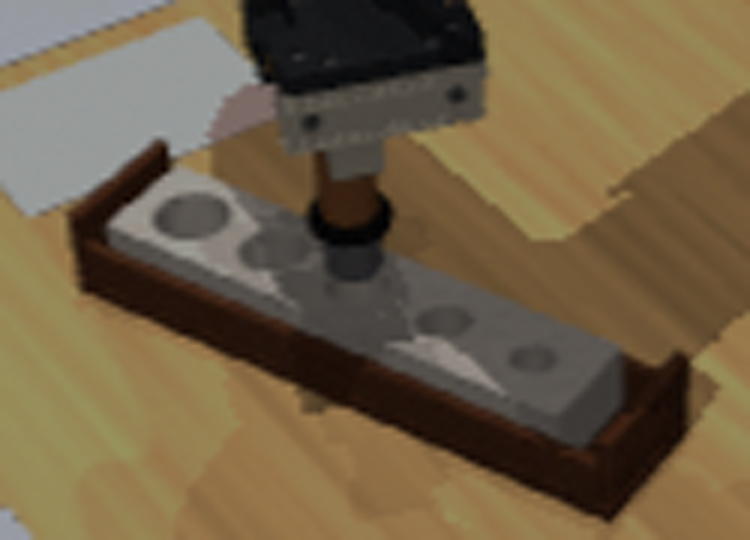

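```bash
python3 - <<'E'
from h import *
s=cv2.imread('pics/s5.png')
cv2.imwrite('pics/s5d.png',cv2.resize(s[165:200,205:250],None,fx=16,fy=16,interpolation=2))
s0=cv2.imread('pics/scene0.png')
cv2.imwrite('pics/s0d.png',cv2.resize(s0[165:200,205:250],None,fx=16,fy=16,interpolation=2))
E
```

```text
(no output)
```

View pics/s5d.png

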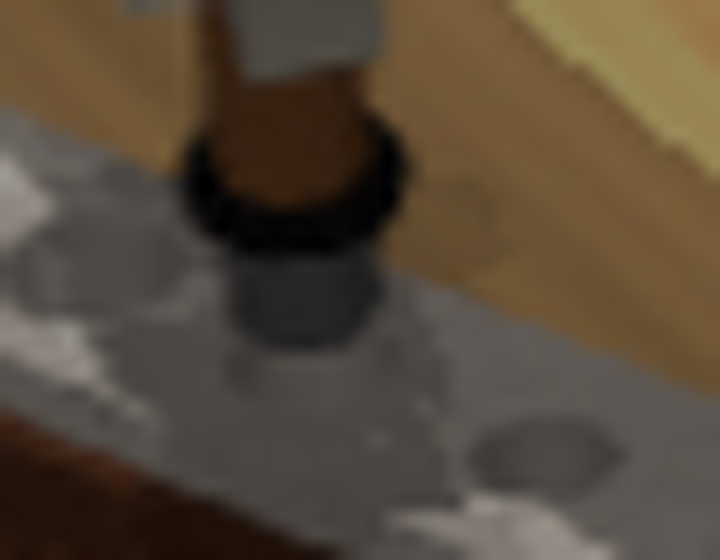

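View pics/s0d.png

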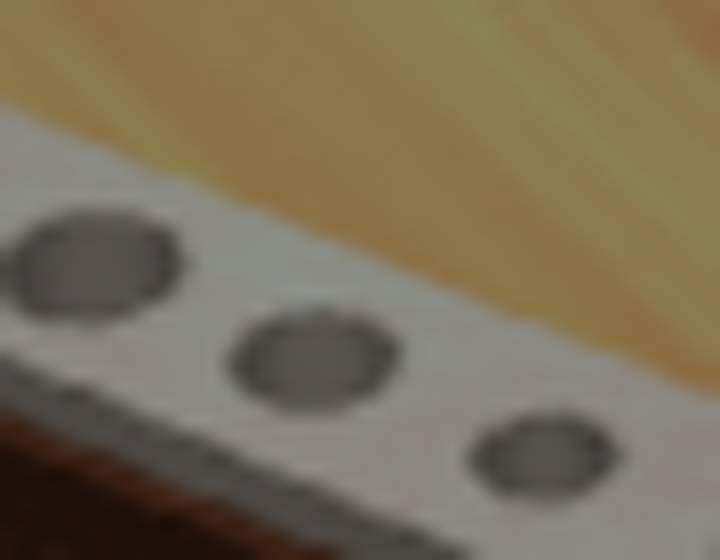

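```bash
python3 - <<'E'
from h import *
from scipy.optimize import least_squares
a=np.linspace(0,2*np.pi,721)
f=lambda u,v:(205+(u-7.5)/16,165+(v-7.5)/16)
z=np.load('tp5.npz');t=z['t'];r=z['r']
def ring(rad,x,y,zz): return pj('scene',np.c_[x+rad*np.cos(a),y+rad*np.sin(a),0*a+zz])
c=bp('scene',*f(314,361),.042);h=ring(.0135,c[0],c[1],.042)
print('hole',c,'chk ring',h.min(0),h.max(0),f(226,311),f(402,412))
fz=t[2]-.0415
def res(p,fz=fz):
    x,y,dz=p; fzz=fz+dz
    s=ring(.013,x,y,fzz+.012); b=np.r_[ring(.013,x,y,fzz+.003),ring(.0115,x,y,fzz)]; k=np.r_[ring(.019,x,y,fzz+.031),ring(.019,x,y,fzz+.026)]
    return np.array([s[:,0].min()-f(231,0)[0],s[:,0].max()-f(381,0)[0],b[:,1].max()-f(0,350)[1],k[:,0].min()-f(184,0)[0],k[:,0].max()-f(407,0)[0],k[:,1].max()-f(0,254)[1], dz*1000*.5])
o=least_squares(res,[.597,-.173,0]);print(o.x,o.fun.round(2))
d=np.r_[c[:2]-o.x[:2],0];print('hole-stamp world',d*1e3,'tool',(d@r*1e3).round(2)); print('stamp rel tcp, tool',(np.r_[o.x[:2]-t[:2],0]@r*1e3).round(2))
# wrist: 30,34 holes and 26 arc
tp=(t,r); g=lambda u,v:(200+(u-1)/3,120+(v-1)/3)
print('w30',wbp(*g(378,201),.042,tp),'w34',wbp(*g(518,88),.042,tp))
p=wbp(*g(235,267),.042,tp); print('arc far pt; hole ~', p-r[:,2]*.0135)
# wrist stamp measure: predicted collar top edge
I=(np.zeros(3),np.eye(3)); print('collar T',g(0,285)[1],'L/R',g(153,0)[0],g(326,0)[0],'disc T',g(0,402)[1],'L/R',g(167,0)[0],g(312,0)[0])
E
```

```text
hole [ 0.59810989 -0.17443182  0.042     ] chk ring [219.01221286 183.80661646] [229.29207476 190.43875906] (218.65625, 183.96875) (229.65625, 190.28125)
[ 5.96173755e-01 -1.77543382e-01 -5.63641927e-05] [-0.4   0.23 -0.07 -0.4   0.58  0.04 -0.03]
hole-stamp world [1.9361386 3.1115669 0.       ] tool [-3.55  0.    0.89]
stamp rel tcp, tool [ 3.8  -0.    0.06]
w30 [ 0.61455482 -0.21526478  0.042     ] w34 [ 0.63167274 -0.25712541  0.042     ]
arc far pt; hole ~ [ 0.59638416 -0.17224932  0.04198732]
collar T 214.66666666666669 L/R 250.66666666666666 308.3333333333333 disc T 253.66666666666666 L/R 255.33333333333334 303.6666666666667
```

```bash
python3 -m crank '[[[1,-1.3,0,0.6,0],[1,-1.3,3,0.6,0],[1,-1.3,6,0.6,0],[1,-1.3,6,0.6,0],[1,-1.3,6,0.6,0],[1,-1.3,6,0.6,0]]]'
python3 - <<'E'
from h import *
tp=toolpose(); im=ctrl.snapshot('wrist'); cv2.imwrite('pics/w6.png',im[:,:,::-1])
np.savez('tp6.npz',t=tp[0],r=tp[1])
cv2.imwrite('pics/w6c.png',cv2.resize(im[170:290,210:370,::-1],None,fx=5,fy=5,interpolation=2))
s=ctrl.snapshot('scene');cv2.imwrite('pics/s6.png',s[:,:,::-1])
cv2.imwrite('pics/s6c.png',cv2.resize(s[165:200,205:250,::-1],None,fx=16,fy=16,interpolation=2))
print(tp[0])
E
```

```text
clock: 7.88
tool_pos: [0.5979, -0.1729, 0.0863]
orientation: [-90.0, 0.0, -107.8]
force: [0.3, 0.5, -1.2]
opening: 0.0247
[ 0.59794871 -0.17287779  0.086334  ]
```

View pics/w6c.png

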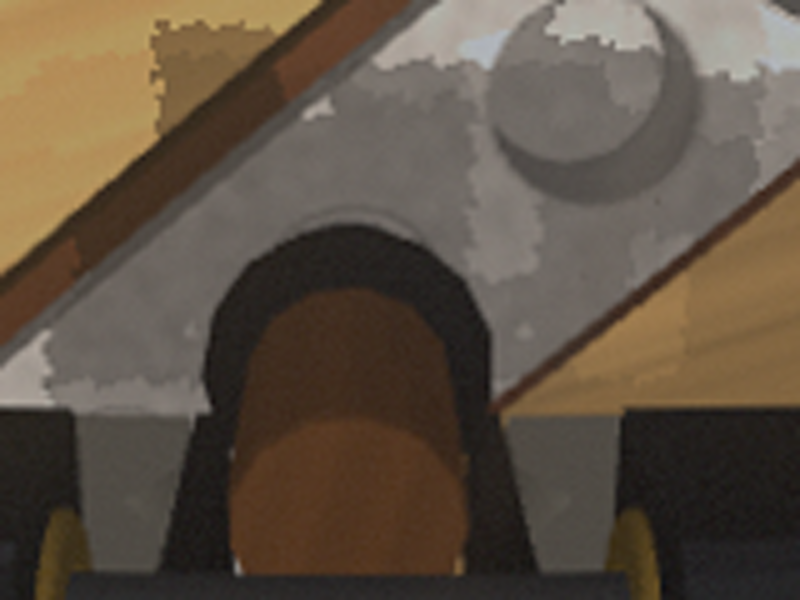

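View pics/s6c.png

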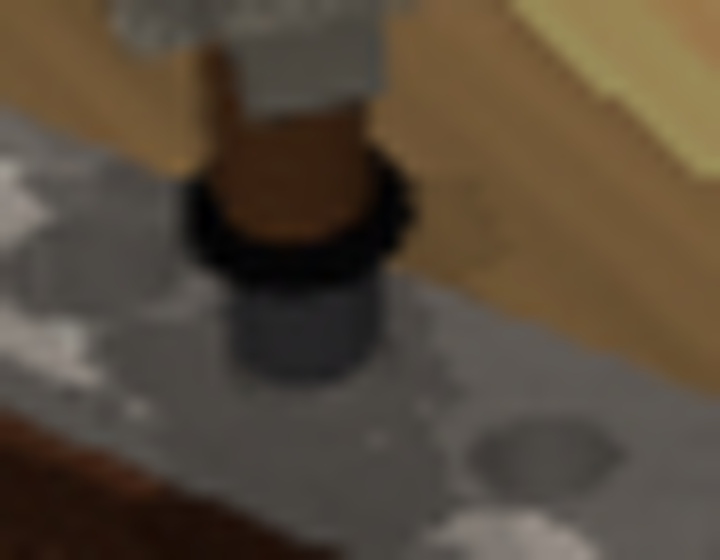

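```bash
python3 - <<'E'
from h import *
z=np.load('tp6.npz');t=z['t'];r=z['r'];tp=(t,r)
im=cv2.imread('pics/w6.png')
a=np.linspace(0,2*np.pi,361)
F=6
big=cv2.resize(im[165:255,210:340],None,fx=F,fy=F,interpolation=2)
big=cv2.convertScaleAbs(big,alpha=2,beta=0)
ry=np.array([-.382,.924])
def draw(c,rad,col):
    p=wpj(np.c_[c[0]+rad*np.cos(a),c[1]+rad*np.sin(a),0*a+.042],tp)
    p=((p-[210,165])*F+(F-1)/2).round().astype(int); cv2.polylines(big,[p],True,col,1)
c=np.array([.5965,-.1722])
draw(c,.0135,(0,0,255)); draw(c-.046*ry,.0155,(0,0,255))
cv2.imwrite('pics/w6o.png',big)
g=lambda u,v:(210+(u-2)/5,170+(v-2)/5)
I=(np.zeros(3),np.eye(3))
print('collar T',g(0,224)[1],'LR',g(205,0)[0],g(490,0)[0],'disc T',g(0,417)[1])
E
```

```text
collar T 214.4 LR 250.6 307.6 disc T 253.0
```

View pics/w6o.png

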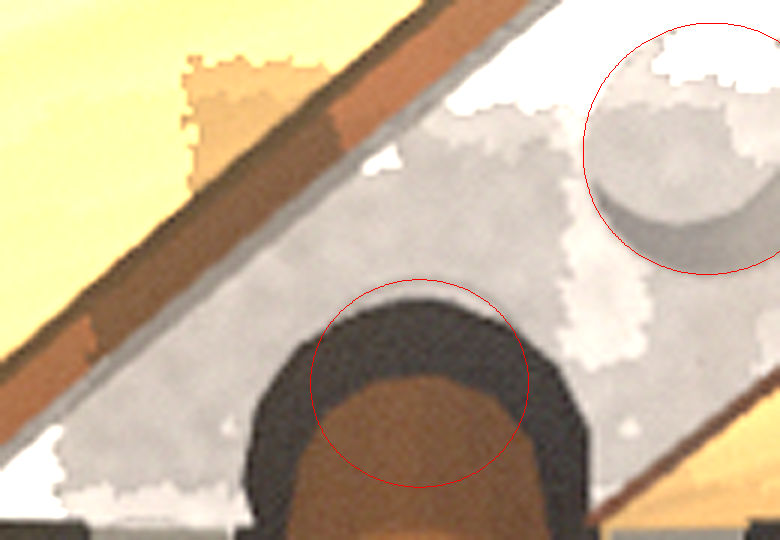

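```bash
python3 -m crank '[[[1,0.2,1.5,0.3,0],[1,0.2,3,0.3,0],[1,0.2,3,0.3,0]]]'; python3 -m crank '[[[1,0,1,0,0],[1,0,2,0,0],[1,0,2,0,0]]]'; python3 -m crank '[[[1,0,1,0,0],[1,0,1,0,0]]]'; python3 -m crank '[[[1,0,1,0,0],[1,0,1,0,0]]]'
```

```text
clock: 8.35
tool_pos: [0.598, -0.1731, 0.083]
orientation: [-90.0, -0.0, -107.8]
force: [-0.1, 0.2, -1.3]
opening: 0.0245
clock: 8.72
tool_pos: [0.598, -0.1732, 0.0811]
orientation: [-90.0, -0.0, -107.8]
force: [0.3, -0.1, 0.3]
opening: 0.025
clock: 8.98
tool_pos: [0.5981, -0.1731, 0.0802]
orientation: [-90.0, -0.0, -107.8]
force: [-0.7, -1.0, -0.4]
opening: 0.0246
clock: 9.22
tool_pos: [0.5983, -0.1732, 0.0795]
orientation: [-90.0, -0.0, -107.8]
force: [-0.5, -0.2, 1.7]
opening: 0.0247
```

```bash
for i in 1 2; do :; done; python3 -m crank '[[[1,0,1,0,0],[1,0,2,0,0],[1,0,2,0,0]]]'; python3 -m crank '[[[1,0,1,0,0],[1,0,2,0,0],[1,0,2,0,0]]]';python3 -c "
from h import *;print(ctrl.get_obs()['force'],ctrl.get_obs()['moment'])"
```

```text
clock: 9.6
tool_pos: [0.5979, -0.1731, 0.0769]
orientation: [-90.0, -0.0, -107.8]
force: [-0.6, -0.2, -0.6]
opening: 0.0247
clock: 9.98
tool_pos: [0.598, -0.1731, 0.0751]
orientation: [-90.0, -0.0, -107.8]
force: [-0.4, -0.4, -0.8]
opening: 0.0246
[-0.37693441 -0.43158774 -0.76897472] [-0.08303133  0.10244894  0.03148676]
```

```bash
python3 -m crank '[[[1,0,1.5,0,0],[1,0,3,0,0],[1,0,4,0,0],[1,0,4,0,0]]]'; python3 -m crank '[[[1,0,1.5,0,0],[1,0,3,0,0],[1,0,3,0,0]]]';python3 -m crank '[[[1,0,1.5,0,0],[1,0,3,0,0],[1,0,3,0,0]]]'
```

```text
clock: 10.48
tool_pos: [0.5981, -0.1731, 0.0711]
orientation: [-90.0, -0.0, -107.8]
force: [-0.5, 0.0, -1.0]
opening: 0.0248
clock: 10.85
tool_pos: [0.598, -0.1732, 0.0681]
orientation: [-90.0, -0.0, -107.8]
force: [-0.9, -0.7, -1.0]
opening: 0.025
clock: 11.22
tool_pos: [0.5982, -0.1733, 0.0653]
orientation: [-90.0, -0.0, -107.8]
force: [-1.1, -1.5, 1.4]
opening: 0.0249
```

```bash
python3 -m crank '[[[1,0,1,0,0],[1,0,2,0,0],[1,0,2,0,0]]]'; python3 -m crank '[[[1,0,1,0,0],[1,0,2,0,0],[1,0,2,0,0]]]';python3 -m crank '[[[1,0,1,0,0],[1,0,1.5,0,0],[1,0,1.5,0,0]]]'
python3 - <<'E'
from h import *
s=ctrl.snapshot('scene');cv2.imwrite('pics/s7.png',s[:,:,::-1])
cv2.imwrite('pics/s7c.png',cv2.resize(s[140:230,165:290,::-1],None,fx=6,fy=6,interpolation=2))
E
```

```text
clock: 11.6
tool_pos: [0.5981, -0.1732, 0.0631]
orientation: [-90.0, -0.0, -107.8]
force: [-1.8, -2.8, 2.8]
opening: 0.0246
clock: 11.98
tool_pos: [0.5979, -0.1731, 0.061]
orientation: [-90.0, -0.0, -107.8]
force: [-1.7, -2.4, 2.2]
opening: 0.0246
clock: 12.35
tool_pos: [0.598, -0.1731, 0.0596]
orientation: [-90.0, -0.0, -107.8]
force: [-2.4, -3.0, 3.1]
opening: 0.0247
```

View pics/s7c.png

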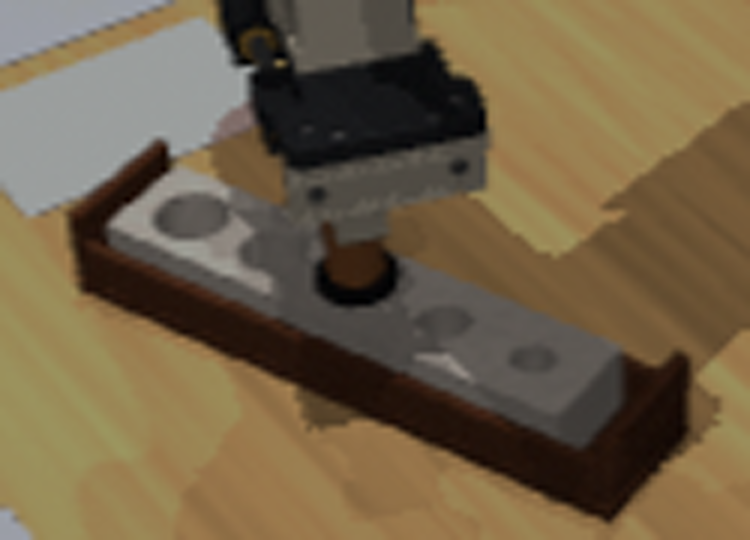

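The collar, near (357,277), is almost on the plate. I'll press the last millimetres and watch the force.

```bash
python3 -m crank '[[[1,0,1,0,0],[1,0,1,0,0],[1,0,1,0,0]]]'; python3 -m crank '[[[1,0,0.7,0,0],[1,0,0.7,0,0],[1,0,0.7,0,0]]]';python3 -m crank '[[[1,0,0.5,0,0],[1,0,0.5,0,0],[1,0,0.5,0,0]]]'
```

```text
clock: 12.78
tool_pos: [0.598, -0.1731, 0.0586]
orientation: [-90.0, -0.0, -107.8]
force: [-1.0, -2.6, 1.8]
opening: 0.0244
clock: 13.15
tool_pos: [0.598, -0.1731, 0.0579]
orientation: [-90.0, -0.0, -107.8]
force: [-1.8, -2.7, 2.5]
opening: 0.0248
clock: 13.52
tool_pos: [0.5982, -0.1732, 0.0577]
orientation: [-90.0, 0.0, -107.8]
force: [-1.5, -1.5, 3.8]
opening: 0.0242
```

```bash
python3 -m crank '[[[1,0,0.5,0,0],[1,0,0.5,0,0],[1,0,0.5,0,0]]]'; python3 -m crank '[[[1,0,0.5,0,0],[1,0,0.5,0,0],[1,0,0.5,0,0]]]'
```

```text
clock: 13.9
tool_pos: [0.5982, -0.1732, 0.0576]
orientation: [-90.0, -0.0, -107.8]
force: [-2.9, -1.8, 7.4]
opening: 0.0246
clock: 14.28
tool_pos: [0.5983, -0.1733, 0.0575]
orientation: [-90.0, -0.0, -107.8]
force: [-3.4, -1.6, 10.9]
opening: 0.0247
```

```bash
python3 -m crank '[[[-1,0,0,0,0],[-1,0,0,0,0],[-1,0,0,0,0],[-1,0,0,0,0],[-1,0,0,0,0],[-1,0,0,0,0]]]'; python3 -m crank '[[[-1,0,-15,0,0],[-1,0,-40,0,0],[-1,0,-80,0,0],[-1,0,-120,0,0],[-1,0,-120,-60,0],[-1,0,-120,-100,0],[-1,0,-120,-100,0],[-1,0,-120,-100,0]]]'
python3 - <<'E'
from h import *
s=ctrl.snapshot('scene');cv2.imwrite('pics/s8.png',s[:,:,::-1])
cv2.imwrite('pics/s8c.png',cv2.resize(s[140:230,165:290,::-1],None,fx=6,fy=6,interpolation=2))
im=ctrl.snapshot('wrist'); cv2.imwrite('pics/w8.png',im[:,:,::-1]);tp=toolpose()
for z in(.042,.047,.092): print(z,wpj([.5965,-.1722,z],tp))
E
```

```text
clock: 15.02
tool_pos: [0.5981, -0.1731, 0.0565]
orientation: [-90.0, 0.0, -107.8]
force: [0.1, 0.4, -0.5]
opening: 0.079
clock: 16.02
tool_pos: [0.5038, -0.1426, 0.178]
orientation: [-89.9, 0.0, -107.8]
force: [0.4, -0.2, -0.6]
opening: 0.0875
0.042 [[279.43032619 102.27481565]]
0.047 [[279.43523563 101.88008052]]
0.092 [[279.48760002  97.67557987]]
```

View pics/s8c.png

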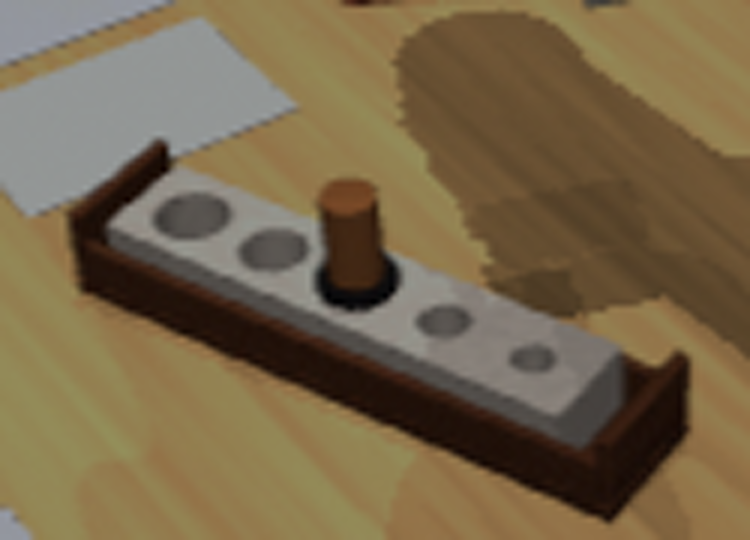

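View pics/w8.png

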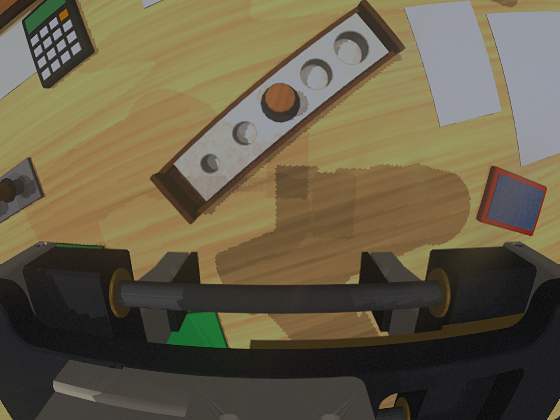

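View pics/s8.png

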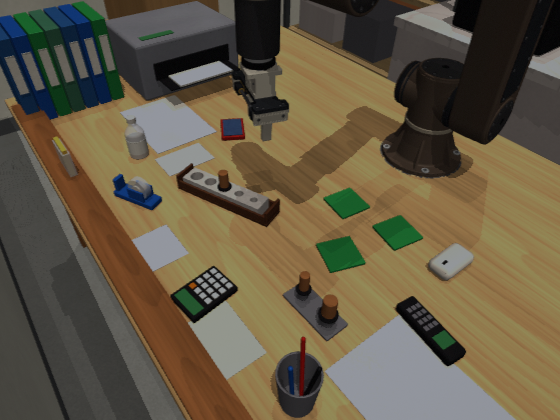

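```bash
python3 - <<'E'
from h import *
c=[.5981,-.1744]
print(pj('scene',[[*c,.092],[*c,.097],[*c,.047],[*c,.042]]))
s=cv2.imread('pics/s8.png');cv2.imwrite('pics/s8d.png',cv2.resize(s[163:198,205:250],None,fx=16,fy=16,interpolation=2))
f=lambda P:(pj('scene',P)-[205,163])*16+7.5
a=np.linspace(0,2*np.pi,361);rg=lambda r,z:f(np.c_[c[0]+r*np.cos(a),c[1]+r*np.sin(a),0*a+z])
for n,r,z in(('disc',.013,.092),('collartop',.019,.047),('collarbot',.019,.042)):
  q=rg(r,z);print(n,q.min(0),q.max(0))
E
```

```text
[[222.76475729 172.17283716]
 [222.61981039 170.62872062]
 [224.02957602 185.64692657]
 [224.16584719 187.0986207 ]]
disc [209.98033221 104.08177046] [373.35904544 205.32644365]
collartop [195.73823101 296.14845172] [427.94315707 445.39177187]
collarbot [198.27459272 319.31466619] [429.76998956 468.6756358 ]
```

View pics/s8d.png

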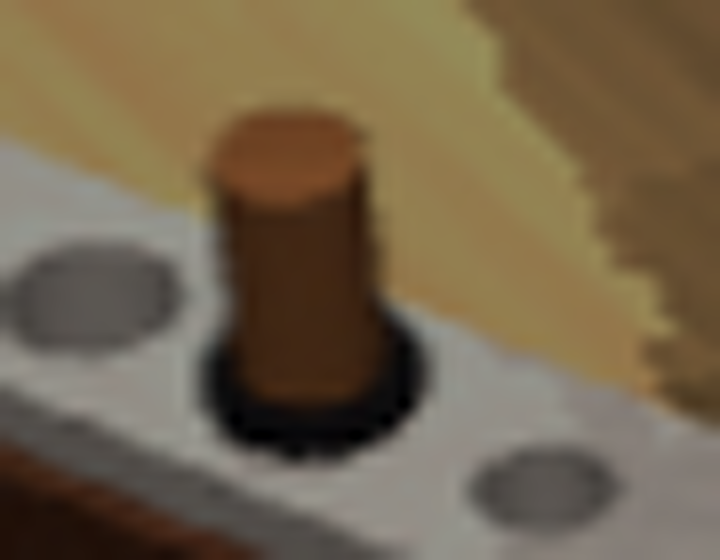

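```bash
python3 -c "
from plant import ctrl
print(ctrl.get_obs()['clock'],ctrl.close_job())"
```

```text
the job is handed in; nothing more can be done
16.125 None
```

The mat's stamp is in the middle (26 mm) hole of the rack with its collar on the plate, and I handed the job in at about 16 s. No verdict was reported.

- **Stamp size:** in the wrist view the mat's stamp measured about 25 mm across the handle and 37 mm across the collar. The two on the tray measured about 21 mm and 28 mm, so the mat's stamp is the 26 mm one.
- **Pressing home:** it passed the catch at about 3–4 N of push. The gripper then stopped at the height expected for a stamp fully home, 57.5 mm. I pressed on to about 11 N on the force sensor, then let go and backed off.
- **Last checks:** the scene picture shows the stamp upright, with its top within about half a pixel of where a fully home stamp should appear. The collar's lower edge showed about 0.7 pixel higher than predicted. The chosen mat is empty. The tray stamps, calculator, handset and ink pad look unmoved, by eye only.
- **Disagreements:** the three cameras differed by 2–3 mm on where things were. The scene camera also put the held stamp about 3.5 mm off the hole in its poorly measured viewing direction. I aligned by the wrist camera, measuring the hole against the stamp, and it went in without jamming.

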